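# Turn the nail-tip carousel to the pointed tips

## Robot

A 6-joint arm with a two-finger parallel gripper is mounted at the origin on the work surface. World frame = base frame: x ahead of the robot, y to its left, z up, the work surface at z = 0. Lengths are in m, angles in rad, forces in N, time in s.
With the tool pointing down it reaches from about 0.25 to 0.725 m from the base axis. Payload 4 kg.
Tool frame: the origin (TCP) lies at the very end of the fingers, on their centre line; the grasp point (between the pads) lies 19 mm behind it; z points along the fingers, y is the line along which they close (so a half turn about z gives the same grasp; the last joint's range is limited). The gripper opens to 85 mm and grips with 20 to 120 N. Pads are 22 mm wide; open, the fingers measure 114 mm over their backs; the gripper's body (76 mm by 85 mm) begins 54 mm behind the grasp point. The pads swing forward as they close: fully open they stand 13 mm farther back than shut.
Start: joints at [1.285, 0.241, 0.005, 1.335, 0, 1.571], TCP at [0.141, 0.48, 0.231] pointing down, gripper open.
Joint ranges: [-2.72, 2.72], [-1.05, 1.87], [-1.09, 1.28], [-1.99, 2.15], [-1.42, 1.44], [-3.14, 3.14]. Speed limits (rad/s): [2.79, 2.79, 3.14, 3.14, 3.14, 3.14].

## Interface

Orientations are given as a unit quaternion [x, y, z, w].
In Python, from workcell import bot, vision, workorder, boxes_of gives the robot as it stands.
- The arm moves only by the tool send_rows, never from a script. Its argument "motion" is text: rows parted by semicolons, each of 5 numbers parted by spaces: the closure, from -1 (fully open) to 1 (shut), so that 0 is half open, then the shift along the tool's x, y, z in cm, then the turn about the tool's z in rad. In form: claw x y z twist; .... A call has 1 to 5 rows; each row is the pose to reach, as a shift and turn from the pose commanded when the call began, along the tool's axes at that moment; what a row does not reach only later rows make up. A row lasts 1/10 s, in which the tool goes at most 50 mm and 8.59 degrees, less where a joint would pass 70% of its speed; a pose out of reach is approached as far as the arm can. A call with a gripper value outside its range is refused whole. The fingers move at their own pace and stop on an object; the grip force is fixed at half the most. Time passes only in rows, so rows that repeat a pose let the fingers close. It gives the time, the measured TCP pose, the force, the opening and the grip force at its end, in the units of the state.
- bot.get_obs(): the state, without advancing time (a new reading comes with each control period).
- vision.camera(name): name is "side" or "top"; returns the picture (420x560x3 uint8, red, green, blue); there is no depth.
- vision.camera_model(name): a dict with "fov_y" (degrees; the focal length in pixels is half the picture's height over the tangent of half this angle, whatever the lens; pixels are square), "cx", "cy" (the principal point, pixels), "world_from_camera" (4x4, takes a point from camera to world coordinates). Camera axes: x right, y down, z forward; pixel columns grow to the right and rows downward; lengths in m; the calibration is good to about 2 mm. A picture is of the moment at which its call begins. camera_model takes no time and is no camera call.
- workorder.job_done(): hands the job in; it is judged then, once.
Trained networks look in the newest picture that a camera, given by its name, has taken for a name from the list of things; names that differ only in an ending like _2 or _b are one class to them, and where a whole thing is asked for, a point or a joint stands for the part that bears it (a point fixed in the world has none). Each returns a list of dicts, best first, with "conf" (0 to 1); they miss things now and then, are a little off and sometimes report something else, mostly with a low value. They report only what shows in the picture. A call takes as long as a camera call.
- boxes_of(camera, target): "rect" ([centre column, centre row, width, height] in pixels, round what is visible of it).
The state is a dict: "clock": time; "joint_pos": joint angles; "joint_vel": joint speeds; "tau": joint torques, N m; "eef_pos": TCP position; "tool_rot": TCP orientation; "ft_force": force on the tool from outside, world axes, zero at the start; "ft_torque": the same for the moment, N m; "grip_width": finger opening in m; "grasp_force": force on a finger pad.
Only numpy, scipy, OpenCV 4.12 (cv2) and the standard library are available. Lean on these libraries where they do the work, as an engineer would, in place of code of your own. Each camera call takes 0.05 s, during which the arm holds its last target. There are 200 camera calls.

## Task

Set the nail-tip carousel to the long pointed tips: gently push the upright tab on its cover around, without gripping it, click by click, until the tab has settled pointing at the sample disc with the long pointed nail. Keep the cover down on its drum, leave the bottles and the other things around where they stand, and finish clear of everything.

Things in the scene. Friction and masses are not known exactly. Their poses are not given: they have to be found in the camera images.
- carousel: Round nail-tip carousel, fixed to the table. Origin on its vertical axis, at table height; z up. White base disc, radius 128 mm, top face 12 mm above the table; on it a clear drum, radius 60 mm, up to 38 mm, and on that the white turning cover. The four sample discs lie on the base at +90, -90, +135 and -135 degrees from its own +x axis (counter-clockwise from above), in any order.
- zero_place (a point): On the base's top face, 98 mm from the carousel's axis along its own +x axis: the 0 degree place. There are eight places, 45 degrees apart; those at 0, +45 and -45 degrees are empty, and a small polish bottle stands on the base at 180 degrees, 98 mm from the axis (its top 67 mm over the table).
- boss_top (a point): Top of the small steel boss (radius 16 mm, 8 mm high) in the middle of the cover, on the carousel's axis, 54 mm above the table. The cover is a flat white disc, radius 64 mm, its top face 46 mm above the table, with a dark window between boss and tab.
- cover (a joint): Turn of the cover about the carousel's axis, rad: 0 when the tab points along the carousel's own +x, growing counter-clockwise from above. Starts within 1.1 of 0, at times balanced midway between places; stops at +-2.75. Clicks draw it to the nearest multiple of 0.785; passing one takes 2 to 5 N at the tab. Past halfway it runs on by itself to the next place and stays there (within 0.03).
- lift (a joint): Height of the cover above its seat on the drum, m: 0 when seated. The cover is loose upwards (it comes off for refilling, weight about 2 to 3 N) and could be pulled up by as much as 0.05; it should stay down.
- tab_top (a point): Middle of the top face of the tab, an upright grey fin on the rim of the cover: 22 mm long radially (46 to 68 mm from the carousel's axis), 8 mm thick along the direction of turning, top 81 mm above the table, standing 35 mm above the cover's face. Pushed on either broad side. This point lies 57 mm from the axis.
- pointer (a point): Outer end of the short nose at the tab's foot, 72 mm from the carousel's axis and 43 mm above the table. Its own x axis runs outward along the line from the carousel's axis through the tab, z up.
- sample_pointed: Sample disc with the long pointed nail: a black disc, radius 26 mm, 4 mm thick, lying fixed on the carousel's base, its origin in the middle of its underside, 98 mm from the carousel's axis and 12 mm above the table. On it lies a white triangular nail, 44 mm long, 20 mm wide at the root and running to a sharp point, 3 mm thick (top 19 mm above the table).
- sample_square: Sample disc, black, the same size and mounting, with a straight white rectangular nail 42 x 20 mm.
- sample_round: Sample disc, black, the same size and mounting, with one short round white nail, 26 mm across.
- sample_pair: Sample disc, black, the same size and mounting, with two tiny round white nails side by side, each 15 mm across.
- polish_bottle: Small amber polish bottle standing loose on the carousel's base at the 180 degree place: 26 mm across, 55 mm tall; origin at the middle of its underside. Leave alone.
- polish_b: Small clear polish bottle, 28 mm across, 62 mm tall, standing loose on the table beside the carousel; origin at the middle of its underside. Leave alone.
- spray_bottle: White bottle, 48 mm across, 140 mm tall, standing loose beside the carousel, about 195 mm from its axis; origin at the middle of its underside. Leave alone.
- cream_jar: White jar, 52 mm across, 42 mm tall, loose on the table; origin at the middle of its underside. Leave alone.
- soak_bowl: White bowl, 84 mm across, 40 mm tall, loose on the table; origin at the middle of its underside. Leave alone.
- buffer_block: White nail buffer, 90 x 26 x 26 mm, lying loose on the table; origin at the middle of its underside. Leave alone.
- nail_brush: Small brush about 150 mm long, lying loose on the table; its own x axis runs along its length. Leave alone.

How it is judged:
At the end, for the whole second after the job is handed in: The line from the carousel's axis through the tab passes within 10 mm of the middle of the pointed sample disc, on the tab's side; the cover is at rest and down on its drum (within 3 mm) (y of sample_pointed in the frame of pointer between -0.01 and 0.01 m and x of sample_pointed in the frame of pointer above 0 m and velocity of joint cover between -0.05 and 0.05 rad/s and value of joint lift below 0.003 m); the robot touches nothing.
It fails at once if The cover is lifted more than 6 mm off its drum (value of joint lift above 0.006 m).
It fails at once if The cover or its tab is pressed or gripped with more than 25 N (contact force between the fingers and carousel above 25 N).
It fails at once if A loose thing nearby is shifted more than 20 mm or tipped (distance of any of polish_bottle, polish_b, spray_bottle, cream_jar, soak_bowl, buffer_block, nail_brush from where it was at the start of the episode above 0.02 m or angle between any of polish_bottle, polish_b, spray_bottle, cream_jar, soak_bowl, buffer_block, nail_brush's own z axis and vertical above 0.5 rad).
It also fails if it takes over 48 s, if anything falls off the work surface, if the arm or the gripper's body presses on something with over 40 N, if the wrist force passes 120 N, or if a joint passes its speed limit or range.

## Working session

There is one attempt and no reset: what is moved stays moved. The work goes in short steps, Python scripts to look and compute and a tool call to move; the robot and the scene stay as the last step left them, time stands still between calls to the robot, and variables do not carry over. Pictures are saved under pics/ and viewed, at most 10 in all, crops included, and the job is handed in when it is done.

Besides the shell and the picture viewer there is one more tool, called after ">>>" as name(argument=value, ...) on one line, values as JSON. send_rows: Moves the arm, as the interface text tells. Its arguments: {"type":"object","properties":{"motion":{"type":"string"}},"required":["motion"]}

```bash
mkdir -p pics; cat > h.py <<'E'
import numpy as np, cv2
from workcell import bot, vision, workorder, boxes_of
def proj(c,P):
    m=vision.camera_model(c);T=np.linalg.inv(m["world_from_camera"]);p=T[:3,:3]@np.array(P,float)+T[:3,3]
    f=210/np.tan(np.radians(m["fov_y"])/2);return np.array([m["cx"]+f*p[0]/p[2],m["cy"]+f*p[1]/p[2]])
def at(c,uv,z):
    m=vision.camera_model(c);T=np.array(m["world_from_camera"]);f=210/np.tan(np.radians(m["fov_y"])/2)
    d=T[:3,:3]@np.array([(uv[0]-m["cx"])/f,(uv[1]-m["cy"])/f,1]);o=T[:3,3];return o+d*(z-o[2])/d[2]
def shot(c,n):
    im=vision.camera(c);cv2.imwrite(f"pics/{n}.png",im[:,:,::-1]);return im
E
python3 - <<'E'
from h import *
np.set_printoptions(precision=3,suppress=True)
Z=dict(carousel=.012,boss_top=.054,tab_top=.081,sample_pointed=.016,sample_square=.016,sample_round=.016,sample_pair=.016,polish_bottle=.04,spray_bottle=.07)
for c in("top","side"):
    shot(c,c+"0");print(c,vision.camera_model(c))
    for n,z in Z.items():
        for r in boxes_of(c,n)[:2]:print(n,round(r["conf"],2),np.round(r["rect"]),at(c,r["rect"],z))
E
```

```text
top {'fov_y': 48.07581982516547, 'cx': 288.45444023723087, 'cy': 209.86164367020942, 'world_from_camera': array([[ 0.005, -0.987,  0.158,  0.429],
       [-1.   , -0.003,  0.012,  0.039],
       [-0.012, -0.158, -0.987,  0.882],
       [ 0.   ,  0.   ,  0.   ,  1.   ]])}
carousel 0.71 [353. 193. 140. 138.] [ 0.602 -0.072  0.012]
carousel 0.49 [356. 182.  69.  75.] [ 0.622 -0.077  0.012]
boss_top 0.62 [358. 183.  65.  78.] [ 0.611 -0.074  0.054]
boss_top 0.37 [246. 191.  42.  47.] [0.597 0.126 0.054]
tab_top 0.82 [358. 183.  70.  75.] [ 0.605 -0.071  0.081]
sample_pointed 0.89 [406. 193.  28.  30.] [ 0.6   -0.17   0.016]
sample_pointed 0.71 [358. 184.  68.  75.] [ 0.617 -0.079  0.016]
sample_square 0.72 [302. 186.  30.  28.] [0.613 0.025 0.016]
sample_square 0.59 [356. 193. 138. 136.] [ 0.6   -0.077  0.016]
sample_round 0.65 [389. 232.  31.  26.] [ 0.526 -0.136  0.016]
sample_round 0.21 [275. 243.  18.  14.] [0.507 0.074 0.016]
sample_pair 0.74 [318. 224.  26.  27.] [ 0.542 -0.004  0.016]
sample_pair 0.57 [354. 192. 138. 130.] [ 0.602 -0.072  0.016]
polish_bottle 0.67 [352. 243.  10. 
[... 508 characters left out ...]
8.] [ 0.605 -0.077  0.054]
tab_top 0.95 [332. 257.  81.  59.] [ 0.585 -0.101  0.081]
tab_top 0.64 [378. 339.  40.  88.] [ 0.522 -0.261  0.081]
sample_pointed 0.77 [365. 311.  28.  27.] [ 0.593 -0.178  0.016]
sample_square 0.51 [298. 243.  19.  18.] [0.614 0.02  0.016]
sample_square 0.22 [299. 213.  30.  31.] [0.679 0.094 0.016]
sample_round 0.91 [319. 317.  33.  28.] [ 0.525 -0.142  0.016]
sample_pair 0.89 [273. 265.  30.  21.] [0.54  0.    0.016]
sample_pair 0.55 [301. 211.  29.  31.] [0.685 0.097 0.016]
polish_bottle 0.59 [299. 244.  18.  16.] [ 0.597 -0.006  0.04 ]
polish_bottle 0.56 [282. 285.  16.  29.] [ 0.508 -0.069  0.04 ]
spray_bottle 0.8 [382. 339.  37.  89.] [ 0.534 -0.259  0.07 ]
```

View pics/top0.png

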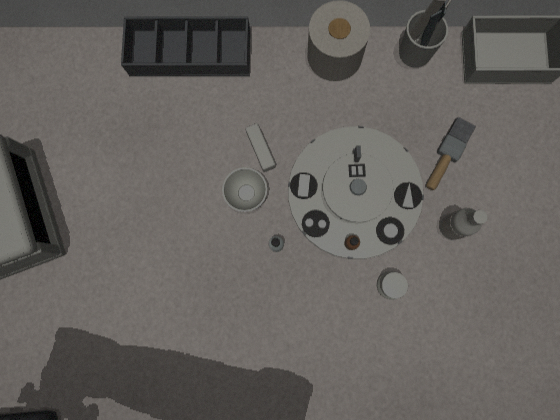

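View pics/side0.png

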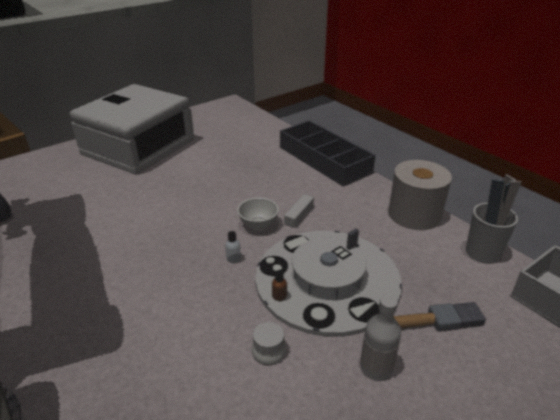

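Top view: pointed nail disc at (407,195), square at (303,186), pair at (316,223), round at (390,231), amber bottle at (352,242), and boss at (358,187). The tab points up the picture, at about (357,153). The side view agrees, with the pointed disc at (365,311) and the tab at (352,238). Next I'll fit the carousel pose and the tab angle.

```bash
python3 - <<'E'
from h import *
from scipy.optimize import least_squares
np.set_printoptions(precision=4,suppress=True)
obs={"top":{-90:(406,193),90:(302,186),-135:(389,232),135:(318,224)},"side":{-90:(365,311),-135:(319,317),135:(273,265)}}
def P(x,a,r,z):return [x[0]+r*np.cos(x[2]+a),x[1]+r*np.sin(x[2]+a),z]
def res(x):
    o=[proj(c,P(x,np.radians(a),.098,.016))-uv for c in obs for a,uv in obs[c].items()]
    o.append(proj("top",[x[0],x[1],.054])-(358,187));return np.ravel(o)
s=least_squares(res,[.607,-.072,0],loss="soft_l1");x=s.x;print(x,np.degrees(x[2]),s.fun.round(1))
print("boss",proj("top",[x[0],x[1],.054]),proj("side",[x[0],x[1],.054]))
rs=[]
for c,ctr in(("top",(358,170)),("side",(340,255))):
    im=cv2.imread(f"pics/{c}0.png");S=7;w,h=56,40
    u0,v0=ctr[0]-28,ctr[1]-40
    cr=cv2.resize(im[v0:v0+80,u0:u0+56],None,fx=S,fy=S,interpolation=cv2.INTER_CUBIC);cr=cv2.convertScaleAbs(cr,alpha=1.5)
    for a,col in((-22.5,(0,0,255)),(0,(0,255,0)),(22.5,(255,0,0))):
        q=[((proj(c,P(x,np.radians(a),r,.081))-(u0,v0)+.5)*S).astype(int) for r in(.046,.068)]
        cv2.line(cr,tuple(map(int,q[0])),tuple(map(int,q[1])),col,1)
    q=((proj(c,[x[0],x[1],.054])-(u0,v0)+.5)*S).astype(int);cv2.circle(cr,tuple(map(int,q)),4,(0,255,255),1)
    rs.append(cr)
cv2.imwrite("pics/crop0.png",np.hstack(rs))
from scipy.spatial.transform import Rotation as R
o=bot.get_obs();print(R.from_quat(o["tool_rot"]).as_matrix(),o["eef_pos"],o["clock"])
for c in("top","side"):
  for n in("pointer",):print(boxes_of(c,n)[:2])
E
```

```text
[ 0.6042 -0.0751 -0.0847] -4.852062933757783 [ 1.9  2.4  1.2  0.4  1.4 -1.2 -2.5  0.3 -0.7 -2.9  0.1 -2.6 -0.   0.
  0.2 -0.3]
boss [358.1659 186.711 ] [328.6402 256.6289]
[[-0.9594  0.282   0.    ]
 [ 0.282   0.9594  0.0001]
 [ 0.      0.0001 -1.    ]] [0.141  0.4797 0.2313] 1.0
[{'rect': [358.3, 182.9, 73.6, 75.5], 'conf': 0.6}]
[{'rect': [328.5, 260.0, 81.3, 59.6], 'conf': 0.67}]
```

View pics/crop0.png

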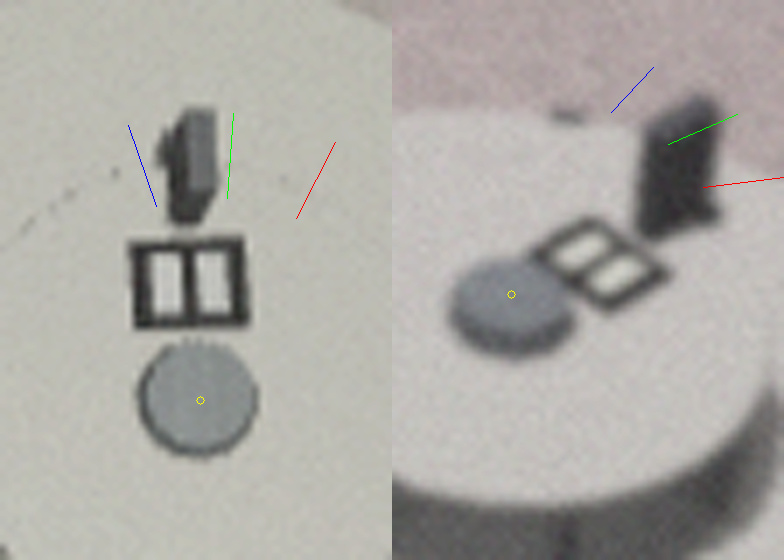

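The fit puts the axis at (0.604, -0.075) and the carousel's yaw near -5°. The tab points at about +3° world, so I have to push clockwise to about -95°. I'll close the gripper and move over the tab's counter-clockwise side.

>>> send_rows(motion="1 -64 -34 3 -0.34; 1 -64 -34 3 -0.34; 1 -64 -34 3 -0.34; 1 -64 -34 3 -0.34; 1 -64 -34 3 -0.34")

```text
clock: 1.6
eef_pos: [0.3135, 0.3113, 0.2216]
tool_rot: [-0.027, 1.0, 0.0, 0.0]
ft_force: [0.8, 1.4, -0.1]
grip_width: 0.0123
grasp_force: 0.0
```

>>> send_rows(motion="1 0 0 0 0")

```text
clock: 1.7
eef_pos: [0.3159, 0.3085, 0.2214]
tool_rot: [-0.022, 1.0, -0.001, 0.001]
ft_force: [-0.3, 0.8, 0.3]
grip_width: 0.0003
grasp_force: 0.0
```

>>> send_rows(motion="1 -32.5 -35.3 2 0; 1 -32.5 -35.3 2 0; 1 -32.5 -35.3 2 0; 1 -32.5 -35.3 2 0; 1 -32.5 -35.3 2 0")

```text
clock: 2.2
eef_pos: [0.4924, 0.1377, 0.2112]
tool_rot: [-0.028, 1.0, 0.0, 0.0]
ft_force: [0.1, 0.8, 0.5]
grip_width: -0.0001
grasp_force: 0.0
```

```bash
cat >> h.py <<'E'
from scipy.spatial.transform import Rotation as R
C=np.array([.6042,-.0751])
def plan(targets):  # (theta_deg, d_mm, z, rho_mm)
    o=bot.get_obs();M=R.from_quat(o["tool_rot"]).as_matrix();p=np.array(o["eef_pos"]);ya=np.arctan2(M[1,1],M[0,1])
    print("now",p.round(4),"yang",np.degrees(ya).round(1),"F",np.round(o["ft_force"],1),o["clock"])
    for th,d,z,rho in targets:
        t=np.radians(th);er=np.array([np.cos(t),np.sin(t)]);et=np.array([-er[1],er[0]])
        w=np.r_[C+er*rho/1e3+et*d/1e3,z]-p
        print(th,d,z,"row",(M.T@w*100).round(2),round(-((t+np.pi/2-ya+np.pi)%(2*np.pi)-np.pi),3))
E
```

>>> send_rows(motion="1 0 0 0 0")

```text
clock: 2.3
eef_pos: [0.4948, 0.135, 0.2104]
tool_rot: [-0.024, 1.0, -0.001, 0.001]
ft_force: [-1.0, 0.5, -0.0]
grip_width: -0.0002
grasp_force: 0.0
```

```bash
python3 -c "
from h import *
plan([(3,45,.2,57),(3,45,.057,57)])"
```

```text
now [0.4948 0.135  0.2104] yang 92.7 F [-1.   0.5 -0. ] 2.3
3 45 0.2 row [-15.61 -16.98   1.08] -0.005
3 45 0.057 row [-15.59 -16.96  15.38] -0.005
```

>>> send_rows(motion="1 -15.6 -17 1 0; 1 -15.6 -17 1 0; 1 -15.6 -17 1 0; 1 -15.6 -17 1 0; 1 -15.6 -17 1 0")

```text
clock: 2.8
eef_pos: [0.658, -0.0241, 0.2002]
tool_rot: [-0.027, 1.0, -0.0, 0.0]
ft_force: [0.2, 0.7, -0.8]
grip_width: -0.0002
grasp_force: 0.0
```

>>> send_rows(motion="1 0 0 5 0; 1 0 0 10 0; 1 0 0 12 0; 1 0 0 12 0; 1 0 0 12 0")

```text
clock: 3.3
eef_pos: [0.6565, -0.0218, 0.0815]
tool_rot: [-0.028, 1.0, 0.0, -0.0]
ft_force: [-0.0, -0.6, -0.5]
grip_width: -0.0001
grasp_force: 0.0
```

```bash
python3 -c "
from h import *
plan([(3,45,.057,57),(3,30,.057,57),(3,25,.057,57)])
ims=[]
for c,(u,v) in (('top',(358,175)),('side',(335,250))):
    im=shot(c,c+'1')[:,:,::-1];ims.append(cv2.resize(im[v-70:v+70,u-60:u+60],None,fx=3.3,fy=3.3,interpolation=cv2.INTER_CUBIC))
cv2.imwrite('pics/c1.png',cv2.convertScaleAbs(np.hstack(ims),alpha=1.5))"
```

```text
now [ 0.6565 -0.0218  0.0815] yang 93.2 F [-0.  -0.6 -0.5] 3.3
3 45 0.057 row [-0.19 -0.55  2.45] 0.003
3 30 0.057 row [-0.19 -2.05  2.45] 0.003
3 25 0.057 row [-0.19 -2.55  2.45] 0.003
```

View pics/c1.png

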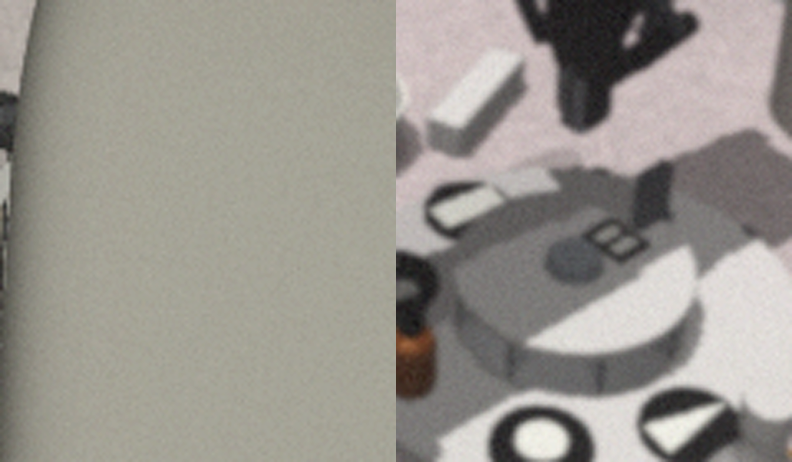

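Side view: the closed finger tip (crop 585,125) is up and left of the tab (655,190), with free space below it. The top camera is blocked by the arm. Now I'll descend and approach.

>>> send_rows(motion="1 -0.2 0 2.4 0; 1 -0.2 0 2.4 0; 1 -0.2 -1 2.4 0; 1 -0.2 -2 2.4 0; 1 -0.2 -2 2.4 0")

```text
clock: 3.9
eef_pos: [0.6604, -0.045, 0.0587]
tool_rot: [-0.026, 1.0, -0.0, 0.001]
ft_force: [0.0, 0.2, -0.7]
grip_width: 0.0002
grasp_force: 0.0
```

```bash
python3 -c "
from h import *
plan([(3-6*i,18,.057,57) for i in range(6)])
c,(u,v)='side',(335,250)
im=shot(c,c+'2')[:,:,::-1];cv2.imwrite('pics/c2.png',cv2.convertScaleAbs(cv2.resize(im[v-70:v+70,u-60:u+60],None,fx=4,fy=4,interpolation=cv2.INTER_CUBIC),alpha=1.5))"
```

```text
now [ 0.6604 -0.045   0.0587] yang 93.0 F [ 0.   0.2 -0.7] 3.9
3 18 0.057 row [ 0.07 -0.91  0.17] -0.001
-3 18 0.057 row [-0.09 -1.52  0.17] 0.104
-9 18 0.057 row [-0.18 -2.14  0.17] 0.209
-15 18 0.057 row [-0.21 -2.76  0.17] 0.314
-21 18 0.057 row [-0.17 -3.39  0.17] 0.418
-27 18 0.057 row [-0.07 -4.    0.17] 0.523
```

View pics/c2.png

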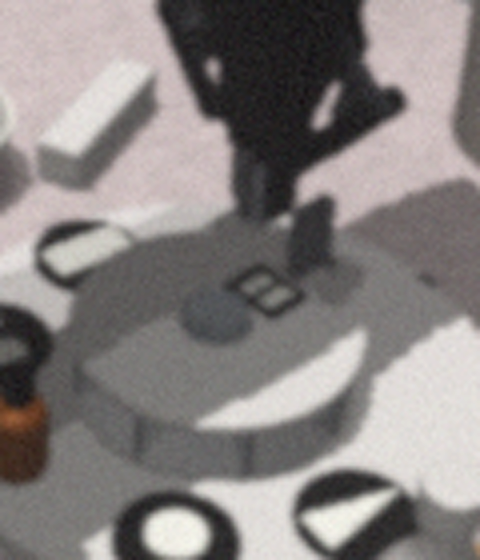

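Side view: the fingers (crop 262,200) are at tab height just beside the tab (312,235). I'll push along the arc in small steps.

>>> send_rows(motion="1 0.1 -0.4 0 0; 1 0.1 -0.7 0 0; 1 0 -0.9 0 0; 1 0 -1.2 0 0.05; 1 -0.1 -1.5 0 0.1")

```text
clock: 4.45
eef_pos: [0.6612, -0.0578, 0.057]
tool_rot: [0.024, 1.0, 0.0, -0.0]
ft_force: [0.2, -0.3, -0.8]
grip_width: 0.0
grasp_force: 0.0
```

>>> send_rows(motion="1 0 -0.3 0 0.05; 1 -0.1 -0.6 0 0.1; 1 -0.1 -0.9 0 0.15; 1 -0.1 -1.2 0 0.21; 1 -0.1 -1.2 0 0.21")

```text
clock: 4.95
eef_pos: [0.6623, -0.069, 0.0571]
tool_rot: [0.127, 0.992, 0.001, 0.0]
ft_force: [1.1, 0.6, -0.3]
grip_width: 0.0004
grasp_force: 0.4
```

```bash
python3 -c "
from h import *
plan([(-9-6*i,18,.057,57) for i in range(8)])"
```

```text
now [ 0.6623 -0.069   0.0571] yang 75.4 F [ 1.1  0.6 -0.3] 4.95
-9 18 0.057 row [-0.02  0.29  0.01] -0.098
-15 18 0.057 row [-0.24 -0.29  0.01] 0.007
-21 18 0.057 row [-0.39 -0.9   0.01] 0.111
-27 18 0.057 row [-0.48 -1.52  0.01] 0.216
-33 18 0.057 row [-0.5  -2.14  0.01] 0.321
-39 18 0.057 row [-0.46 -2.77  0.01] 0.426
-45 18 0.057 row [-0.36 -3.39  0.  ] 0.53
-51 18 0.057 row [-0.18 -3.99  0.  ] 0.635
```

>>> send_rows(motion="1 -0.2 -0.3 0 0; 1 -0.3 -0.6 0 0.05; 1 -0.4 -0.9 0 0.11; 1 -0.4 -1.2 0 0.16; 1 -0.5 -1.5 0 0.22")

```text
clock: 5.45
eef_pos: [0.6623, -0.0862, 0.0568]
tool_rot: [0.237, 0.972, -0.0, -0.0]
ft_force: [0.0, 0.6, 0.4]
grip_width: 0.0003
grasp_force: 0.4
```

```bash
python3 -c "
from h import *
plan([(-27-6*i,18,.057,57) for i in range(6)])
c,(u,v)='side',(335,250)
im=shot(c,c+'3')[:,:,::-1];cv2.imwrite('pics/c3.png',cv2.convertScaleAbs(cv2.resize(im[v-70:v+70,u-60:u+60],None,fx=4,fy=4,interpolation=cv2.INTER_CUBIC),alpha=1.5))"
```

```text
now [ 0.6623 -0.0862  0.0568] yang 62.6 F [0.  0.6 0.4] 5.45
-27 18 0.057 row [-0.02  0.15 -0.02] -0.006
-33 18 0.057 row [-0.18 -0.45 -0.02] 0.098
-39 18 0.057 row [-0.27 -1.07 -0.02] 0.203
-45 18 0.057 row [-0.31 -1.69 -0.02] 0.308
-51 18 0.057 row [-0.27 -2.32 -0.02] 0.412
-57 18 0.057 row [-0.17 -2.94 -0.02] 0.517
```

View pics/c3.png

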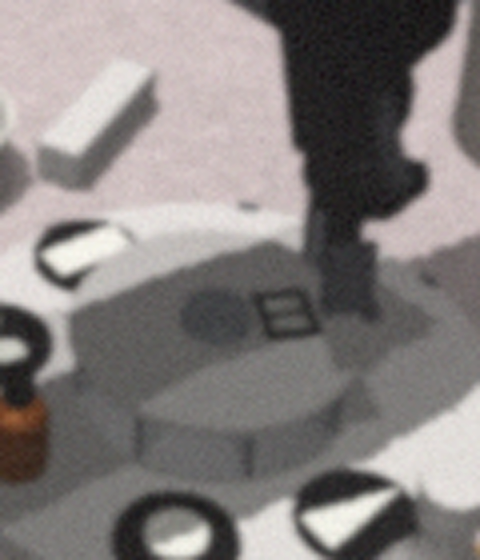

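The tab has moved to crop (350,280) with the fingers right behind it and low force. I'll keep pushing.

>>> send_rows(motion="1 -0.1 -0.2 0 0.05; 1 -0.2 -0.5 0 0.1; 1 -0.2 -0.8 0 0.15; 1 -0.3 -1.1 0 0.2; 1 -0.3 -1.4 0 0.26")

```text
clock: 6.0
eef_pos: [0.6588, -0.1002, 0.057]
tool_rot: [0.36, 0.933, -0.0, -0.0]
ft_force: [-0.6, -0.4, 0.7]
grip_width: -0.0001
grasp_force: 0.0
```

>>> send_rows(motion="1 0 -0.3 0 0.05; 1 -0.1 -0.6 0 0.1; 1 -0.1 -0.9 0 0.15; 1 -0.1 -1.2 0 0.2; 1 -0.1 -1.2 0 0.2")

```text
clock: 6.5
eef_pos: [0.6538, -0.1083, 0.0572]
tool_rot: [0.45, 0.893, 0.002, 0.002]
ft_force: [4.6, 3.1, -2.8]
grip_width: 0.0003
grasp_force: 3.3
```

```bash
python3 -c "
from h import *
plan([(-51-5*i,18,.057,57) for i in range(7)])"
```

```text
now [ 0.6538 -0.1083  0.0572] yang 36.5 F [ 4.6  3.1 -2.8] 6.5
-51 18 0.057 row [0.   0.03 0.02] -0.044
-56 18 0.057 row [-0.16 -0.47  0.02] 0.043
-61 18 0.057 row [-0.27 -0.98  0.02] 0.13
-66 18 0.057 row [-0.34 -1.49  0.02] 0.218
-71 18 0.057 row [-0.36 -2.01  0.01] 0.305
-76 18 0.057 row [-0.34 -2.54  0.01] 0.392
-81 18 0.057 row [-0.27 -3.05  0.01] 0.479
```

Now at about -51° world, pushing out of the -45° click. I'll go on past halfway (about -73°).

>>> send_rows(motion="1 -0.1 -0.3 0 0.03; 1 -0.2 -0.6 0 0.08; 1 -0.3 -0.9 0 0.13; 1 -0.3 -1.2 0 0.18; 1 -0.3 -1.5 0 0.22")

```text
clock: 7.0
eef_pos: [0.6415, -0.1207, 0.0571]
tool_rot: [0.546, 0.838, -0.0, 0.0]
ft_force: [0.2, 0.2, 0.2]
grip_width: 0.0001
grasp_force: 0.4
```

```bash
python3 -c "
from h import *
plan([(-66-4*i,18,.057,57) for i in range(6)])
c,(u,v)='side',(335,250)
im=shot(c,c+'4')[:,:,::-1];cv2.imwrite('pics/c4.png',cv2.convertScaleAbs(cv2.resize(im[v-70:v+70,u-60:u+60],None,fx=4,fy=4,interpolation=cv2.INTER_CUBIC),alpha=1.5))"
```

```text
now [ 0.6415 -0.1207  0.0571] yang 23.8 F [0.2 0.2 0.2] 7.0
-66 18 0.057 row [-0.02  0.25  0.01] -0.004
-70 18 0.057 row [-0.13 -0.16  0.01] 0.066
-74 18 0.057 row [-0.22 -0.56  0.01] 0.135
-78 18 0.057 row [-0.28 -0.98  0.01] 0.205
-82 18 0.057 row [-0.3  -1.39  0.01] 0.275
-86 18 0.057 row [-0.3  -1.81  0.01] 0.345
```

View pics/c4.png

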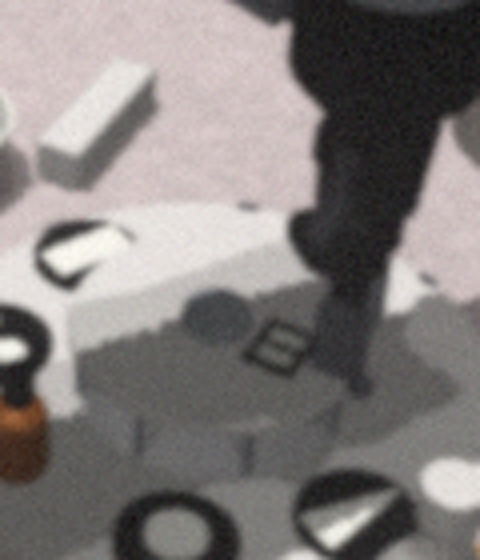

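The tab's nose is at crop (360,388) and the force is near zero, so it's about halfway. I'll push on a little, gently.

>>> send_rows(motion="1 -0.1 -0.2 0 0.05; 1 -0.2 -0.4 0 0.1; 1 -0.2 -0.6 0 0.14; 1 -0.2 -0.6 0 0.14; 1 -0.2 -0.6 0 0.14")

```text
clock: 7.55
eef_pos: [0.6366, -0.1249, 0.057]
tool_rot: [0.603, 0.798, -0.0, 0.0]
ft_force: [-0.3, -0.5, 0.2]
grip_width: 0.0003
grasp_force: 0.0
```

```bash
python3 -c "
from h import *
plan([(-74,18,.057,57),(-74,40,.057,57),(-74,40,.2,57)])
c,(u,v)='side',(335,250)
im=shot(c,c+'5')[:,:,::-1];cv2.imwrite('pics/c5.png',cv2.convertScaleAbs(cv2.resize(im[v-70:v+70,u-60:u+60],None,fx=4,fy=4,interpolation=cv2.INTER_CUBIC),alpha=1.8))"
```

```text
now [ 0.6366 -0.1249  0.057 ] yang 15.8 F [-0.3 -0.5  0.2] 7.55
-74 18 0.057 row [-0.02  0.06  0.  ] -0.003
-74 40 0.057 row [-0.01  2.26  0.  ] -0.003
-74 40 0.2 row [ -0.02   2.25 -14.3 ] -0.003
```

View pics/c5.png

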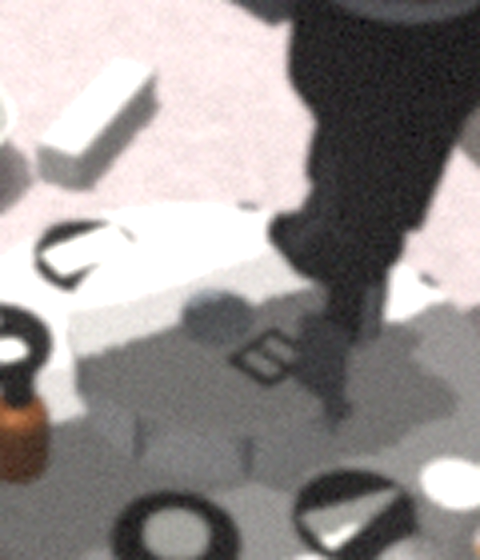

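The tab has run on ahead; its nose is at crop (335,420) near the pointed disc and it's off the fingers. I'll back off, lift and retreat to see it from the top.

>>> send_rows(motion="1 0 1.5 0 0; 1 0 2.2 0 0; 1 0 2.2 -4 0; 1 0 2.2 -9 0; 1 0 2.2 -14 0")

```text
clock: 8.1
eef_pos: [0.6573, -0.1184, 0.1976]
tool_rot: [0.603, 0.798, -0.001, -0.001]
ft_force: [0.9, -0.7, -0.0]
grip_width: -0.0003
grasp_force: 0.0
```

```bash
python3 -c "
from h import *
o=bot.get_obs();M=R.from_quat(o['tool_rot']).as_matrix();print(o['eef_pos'],(M.T@(np.array([.35,.3,.25])-o['eef_pos'])*100).round(1))"
```

```text
[ 0.6572526  -0.11835318  0.19762839] [ 48.6 -18.2  -5.2]
```

>>> send_rows(motion="1 48 -18 -5 0; 1 48 -18 -5 0; 1 48 -18 -5 0; 1 48 -18 -5 0; 1 48 -18 -5 0")

```text
clock: 8.6
eef_pos: [0.5092, 0.0833, 0.2217]
tool_rot: [0.603, 0.797, 0.0, 0.0]
ft_force: [0.8, 1.1, 0.8]
grip_width: -0.0002
grasp_force: 0.0
```

>>> send_rows(motion="1 26 -9 -2 0; 1 26 -9 -2 0; 1 26 -9 -2 0; 1 26 -9 -2 0; 1 26 -9 -2 0")

```text
clock: 9.1
eef_pos: [0.3667, 0.288, 0.24]
tool_rot: [0.603, 0.798, 0.0, 0.0]
ft_force: [0.3, 1.0, -0.9]
grip_width: -0.0
grasp_force: 0.0
```

```bash
python3 -c "
from h import *
ims=[]
for c,(u,v) in (('top',(365,190)),('side',(335,270))):
    im=shot(c,c+'6')[:,:,::-1];ims.append(cv2.resize(im[v-60:v+60,u-60:u+60],None,fx=3.3,fy=3.3,interpolation=cv2.INTER_CUBIC))
cv2.imwrite('pics/c6.png',cv2.convertScaleAbs(np.hstack(ims),alpha=1.5));print(bot.get_obs()['eef_pos'],bot.get_obs()['clock'])"
```

```text
[0.364907   0.29112421 0.2402466 ] 9.2
```

View pics/c6.png

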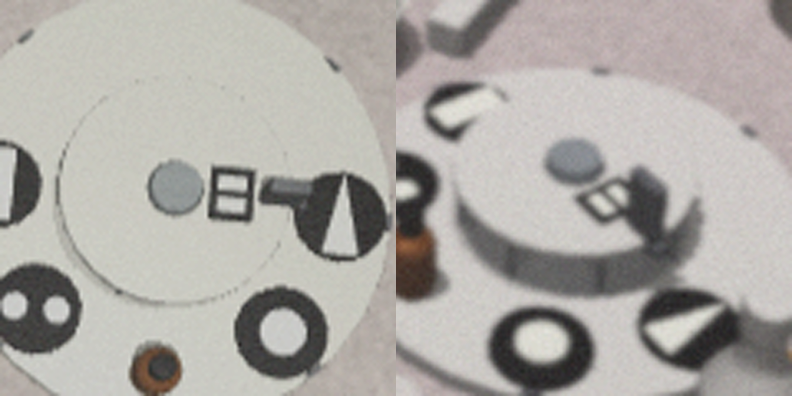

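The top view shows the tab at crop (290,187), directed at the pointed disc (340,217), and the side view agrees. Next, a check of the angles with the heights taken into account.

```bash
python3 -c "
from h import *
k=lambda u,v:(305+u/3.3-.35,130+v/3.3-.35)
b=at('top',k(175,187),.054)
for n,uv,z in(('tab',(292,184),.081),('point',(340,216),.016),('window',(232,193),.046)):
    d=at('top',k(*uv),z)-b;print(n,b.round(4),np.hypot(*d[:2]).round(4),np.degrees(np.arctan2(d[1],d[0])))
d=at('top',k(276,333+0),.016)-b" 
```

```text
tab [ 0.6049 -0.0742  0.054 ] 0.0578 -93.916927445933
point [ 0.6049 -0.0742  0.054 ] 0.0984 -94.92065917891577
window [ 0.6049 -0.0742  0.054 ] 0.0322 -92.80236813838587
```

The tab is at -93.9° and the disc at -94.9°, about 2 mm apart at the disc, and the measured radii match the known sizes. Handing in.

```bash
python3 -c "
from h import *
print(workorder.job_done())"
```

```text
the job is handed in; nothing more can be done
None
```

The tab was pushed around click by click and has settled pointing at the long pointed sample disc, measured about 1° (2 mm) off its middle; the arm was clear of everything and the job is handed in, but no verdict came back.

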